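# Find the key left latched on the bench switch box and release it

### The arm

A 6-joint arm with a two-finger parallel gripper is mounted at the origin on a cart in front of the work surface, level with it; the furniture and walls round the work are solid. World frame = base frame: x ahead of the robot, y to its left, z up, the work surface at z = 0. Lengths are in m, angles in rad, forces in N, time in s.
With the tool pointing down it reaches from about 0.375 to 0.925 m from the base axis. Payload 5.7 kg.
Tool frame: the origin (TCP) lies between the finger pads; the fingertips stand env.tcp_to_tips ahead of it and the grasp point (between the pads) lies 5 mm behind it (env.tcp_to_tips is the distance from the TCP to the fingertips, in m); z points along the fingers, y is the line along which they close (so a half turn about z gives the same grasp; the last joint's range is limited). The gripper opens to 88 mm and grips with 3 to 60 N. Pads are 20 mm wide; open, the fingers measure 115 mm over their backs; the gripper's body (75 mm by 178 mm) begins 61 mm behind the grasp point.
Start: joints at [-1.41, 0.359, 1.51, -0, 1.272, -0.115], TCP at [0.163, -0.577, 0.237] pointing down, gripper open.
Joint ranges: [-2.97, 2.97], [-1.01, 2.36], [0.21, 2.38], [-0.96, 4.11], [0.2, 2.71], [-2.98, 2.98]. Speed limits (rad/s): [2.39, 2.39, 3.14, 3.14, 3.14, 3.14].

### API

Orientations are given as a unit quaternion [x, y, z, w].
In Python, from cell import sense, grab_frame, camera_model, order, env gives the robot as it stands. The module is installed in compiled form; this text tells all that it offers.
- The arm moves only by the tool step_arm, never from a script. Its argument "motion" is a list of rows, each an object of numbers: "dx", "dy", "dz": the shift along the tool's x, y, z in units of 15 cm (1.0 is 15 cm); "ax", "ay", "az": the turn, a rotation vector about the tool's x, y, z in units of 180 degrees (1.0 is 180 degrees); "claw": the closure, from 0 (fully open) to 1 (shut). A call has 1 to 20 rows; each row shifts and turns the commanded pose from where the row before left it, along the tool's axes as they then stand; what a row does not reach is not made up. A row lasts 1/12 s, in which the tool goes at most 41.7 mm and 7.16 degrees, less where a joint would pass 70% of its speed; a pose out of reach is approached as far as the arm can. A call with a number of a shift or a turn outside -1 to 1 is refused whole. A call with a gripper value outside its range is refused whole. The fingers move at their own pace and stop on an object; the grip force is fixed at half the most. Time passes only in rows, so rows that do not move let the fingers close. It gives the time, the measured TCP pose, the force, the opening and the grip force at its end, in the units of the state.
- sense(): the state, without advancing time (a new reading comes with each control period).
- grab_frame(name): name is "scene" or "top"; returns the picture (420x560x3 uint8, red, green, blue); there is no depth.
- camera_model(name): a dict with "mtx" (3x3 intrinsics, pixels), "pose" (4x4, takes a point from camera to world coordinates). Camera axes: x right, y up, looking along -z (the intrinsics and any distortion apply to the point x, -y, -z); pixel columns grow to the right and rows downward; lengths in m; the calibration is good to about 2 mm. A picture is of the moment at which its call begins. camera_model takes no time and is no camera call.
- order.sign_off(): hands the job in; it is judged then, once.
The state is a dict: "time": time; "joints": joint angles; "joint_vel": joint speeds; "joint_torque": joint torques, N m; "ee_pos": TCP position; "tcp_rot": TCP orientation; "wrist_force": force on the tool from outside, world axes, zero at the start; "ft_torque": the same for the moment, N m; "finger_gap": opening from 0.0 (shut) to 1.0 (fully open); "grasp_force": force on a finger pad.
Only numpy, scipy, OpenCV 4.12 (cv2) and the standard library are available. Lean on these libraries where they do the work, as an engineer would, in place of code of your own. Each camera call takes 0.05 s, during which the arm holds its last target. There are 200 camera calls.

### The job

One of the four identical keys on the bench switch box has been left latched down. With the fingertips, tap every key lightly, going along the row from the left end to the right end as the robot sees it and without pushing any key down as yet; then press the one that proved to be latched until it lets go, so that all four keys stand up. Never push the other keys down, and neither lift nor shift the things lying round the box.

Things in the scene. Friction and masses are not known exactly. Their poses are not given: they have to be found in the camera images.
- switch_box: grey bench switch box fixed to the table, 110 (its x) x 230 (its y) x 56 mm high; origin at the centre of its underside on the table, z up, +x towards its back (cable gland side), +y towards its left end. In its flat top is a row of four identical keys along its y, at y = +75, +25, -25 and -75 mm, x = 0; which of the key names sits in which place changes from start to start.
- key_a_top (a point): centre of the top face of one of the four identical grey rectangular keys. The face is 36 mm (box x) by 32 mm (box y); it stands 14 mm above the box's top, 70 mm above the table, when the key is up, and moves down with the key; there are 18 mm gaps between neighbouring keys. Axes as the switch box.
- key_a (a joint): how far that key is down, in m: 0 up, grows downwards, 0.0075 at the bottom stop. Every key is sprung upwards: it starts to give at about 1.5 N and needs about 0.6 N more per mm (6 N at the bottom). A key that is latched is held by a catch about 4 mm down and cannot rise; pushed to about 6 mm or further (some 5.2 N) and let go, its catch frees and it springs right up. It does not catch again.
- key_b_top (a point): centre of the top face of one of the four identical grey rectangular keys. The face is 36 mm (box x) by 32 mm (box y); it stands 14 mm above the box's top, 70 mm above the table, when the key is up, and moves down with the key; there are 18 mm gaps between neighbouring keys. Axes as the switch box.
- key_b (a joint): how far that key is down, in m: 0 up, grows downwards, 0.0075 at the bottom stop. Every key is sprung upwards: it starts to give at about 1.5 N and needs about 0.6 N more per mm (6 N at the bottom). A key that is latched is held by a catch about 4 mm down and cannot rise; pushed to about 6 mm or further (some 5.2 N) and let go, its catch frees and it springs right up. It does not catch again.
- key_c_top (a point): centre of the top face of one of the four identical grey rectangular keys. The face is 36 mm (box x) by 32 mm (box y); it stands 14 mm above the box's top, 70 mm above the table, when the key is up, and moves down with the key; there are 18 mm gaps between neighbouring keys. Axes as the switch box.
- key_c (a joint): how far that key is down, in m: 0 up, grows downwards, 0.0075 at the bottom stop. Every key is sprung upwards: it starts to give at about 1.5 N and needs about 0.6 N more per mm (6 N at the bottom). A key that is latched is held by a catch about 4 mm down and cannot rise; pushed to about 6 mm or further (some 5.2 N) and let go, its catch frees and it springs right up. It does not catch again.
- key_d_top (a point): centre of the top face of one of the four identical grey rectangular keys. The face is 36 mm (box x) by 32 mm (box y); it stands 14 mm above the box's top, 70 mm above the table, when the key is up, and moves down with the key; there are 18 mm gaps between neighbouring keys. Axes as the switch box.
- key_d (a joint): how far that key is down, in m: 0 up, grows downwards, 0.0075 at the bottom stop. Every key is sprung upwards: it starts to give at about 1.5 N and needs about 0.6 N more per mm (6 N at the bottom). A key that is latched is held by a catch about 4 mm down and cannot rise; pushed to about 6 mm or further (some 5.2 N) and let go, its catch frees and it springs right up. It does not catch again.
- eyelet_tin: round grey tin with a lid, 67 mm across, 28 mm high, left of the box; loose, only a bystander; origin at the centre of its underside.
- pliers: pliers with red handles, 64 x 200 x 17 mm, lying right of the box; loose, only a bystander; origin at the centre of its underside.
- awl: awl with a wooden handle, 28 x 140 x 28 mm, lying in front of the box; loose, only a bystander; origin at the centre of its underside.
- spool: upright spool of red thread, 32 mm across, 45 mm high, behind the box; loose, only a bystander; origin at the centre of its underside.
- clip: small black binder clip, 34 x 25 x 19 mm, behind the box; loose, only a bystander; origin at the centre of its underside.

How it is judged:
On the way, in this order (a step that is already met when the one before it is completed fails the run):
1. the leftmost key is tapped with the fingers (((contact force between the fingers and key_a above 0.4 N and y of key_a_top in the frame of switch_box between 0.05 and 1 m) or (contact force between the fingers and key_b above 0.4 N and y of key_b_top in the frame of switch_box between 0.05 and 1 m) or (contact force between the fingers and key_c above 0.4 N and y of key_c_top in the frame of switch_box between 0.05 and 1 m) or (contact force between the fingers and key_d above 0.4 N and y of key_d_top in the frame of switch_box between 0.05 and 1 m))).
2. the second key is tapped with the fingers (((contact force between the fingers and key_a above 0.4 N and y of key_a_top in the frame of switch_box between 0 and 0.05 m) or (contact force between the fingers and key_b above 0.4 N and y of key_b_top in the frame of switch_box between 0 and 0.05 m) or (contact force between the fingers and key_c above 0.4 N and y of key_c_top in the frame of switch_box between 0 and 0.05 m) or (contact force between the fingers and key_d above 0.4 N and y of key_d_top in the frame of switch_box between 0 and 0.05 m))).
3. the third key is tapped with the fingers (((contact force between the fingers and key_a above 0.4 N and y of key_a_top in the frame of switch_box between -0.05 and 0 m) or (contact force between the fingers and key_b above 0.4 N and y of key_b_top in the frame of switch_box between -0.05 and 0 m) or (contact force between the fingers and key_c above 0.4 N and y of key_c_top in the frame of switch_box between -0.05 and 0 m) or (contact force between the fingers and key_d above 0.4 N and y of key_d_top in the frame of switch_box between -0.05 and 0 m))).
4. the rightmost key is tapped with the fingers (((contact force between the fingers and key_a above 0.4 N and y of key_a_top in the frame of switch_box between -1 and -0.05 m) or (contact force between the fingers and key_b above 0.4 N and y of key_b_top in the frame of switch_box between -1 and -0.05 m) or (contact force between the fingers and key_c above 0.4 N and y of key_c_top in the frame of switch_box between -1 and -0.05 m) or (contact force between the fingers and key_d above 0.4 N and y of key_d_top in the frame of switch_box between -1 and -0.05 m))).
5. only after all four taps, the key that was latched is released and has sprung up (value of joint key_c below 0.001 m), for 0.1 s.
At the end, for the whole second after the job is handed in: all four keys stand up, each within 1 mm of its highest position (value of joint each of key_a, key_b, key_c, key_d below 0.001 m); the robot touches nothing.
It fails at once if a key that was not latched is pushed more than 5 mm down (value of joint any of key_a, key_b, key_d above 0.005 m).
It fails at once if a loose thing beside the box (tin, pliers, awl, spool, clip) is moved or lifted by more than 20 mm (distance of any of eyelet_tin, pliers, awl, spool, clip from where it was at the start of the episode above 0.02 m).
It also fails if it takes over 46 s, if anything falls off the work surface, if the arm or the gripper's body presses on something with over 40 N, if the wrist force passes 120 N, or if a joint passes its speed limit or range.

## Working session

There is one attempt and no reset: what is moved stays moved. The work goes in short steps, Python scripts to look and compute and a tool call to move; the robot and the scene stay as the last step left them, time stands still between calls to the robot, and variables do not carry over. Pictures are saved under pics/ and viewed, at most 10 in all, crops included, and the job is handed in when it is done.

Besides the shell and the picture viewer there is one more tool, called after ">>>" by a JSON object that holds its "name" and its "arguments", one argument or row to a line. step_arm: Moves the arm, as the interface text tells. Its arguments: {"type":"object","properties":{"motion":{"type":"array","items":{"type":"object","properties":{"dx":{"type":"number"},"dy":{"type":"number"},"dz":{"type":"number"},"ax":{"type":"number"},"ay":{"type":"number"},"az":{"type":"number"},"claw":{"type":"number"}}}}},"required":["motion"]}

```bash
mkdir -p pics
python3 - <<'E'
from cell import *
import cv2
for n in ("scene","top"):
    cv2.imwrite(f"pics/{n}0.png",grab_frame(n)[:,:,::-1])
    m=camera_model(n);print(n,m["mtx"],m["pose"],m.keys())
s=sense();print(s, env.tcp_to_tips)
E
```

```text
scene [[397.94625899   0.         284.78752195]
 [  0.         397.94625899 205.14843709]
 [  0.           0.           1.        ]] [[ 0.5117166   0.39195501 -0.76453737 -0.14556566]
 [-0.85888406  0.21105913 -0.46666071 -0.41438802]
 [-0.02154741  0.89544699  0.44464638  0.47829201]
 [ 0.          0.          0.          1.        ]] dict_keys(['mtx', 'pose'])
top [[508.86521764   0.         271.03772736]
 [  0.         508.86521764 203.74066711]
 [  0.           0.           1.        ]] [[-0.01996762  0.98187492 -0.1884753   0.34838717]
 [-0.99969013 -0.01680489  0.01836384  0.03163483]
 [ 0.01486369  0.18878358  0.98190622  1.04651552]
 [ 0.          0.          0.          1.        ]] dict_keys(['mtx', 'pose'])
{'time': 0.1, 'joints': array([-1.41013059e+00,  3.59461056e-01,  1.51128402e+00, -1.25836333e-06,
        1.27250620e+00, -1.15083585e-01]), 'joint_vel': array([ 4.65847044e-05, -1.41580469e-03, -2.66143272e-03, -9.26063234e-04,
        2.96730350e-05,  4.91448513e-04]), 'joint_torque': array([ 2.58709897e-04, -5.16355956e+01, -2.71404612e+01,  6.77117170e-02,
        2.76616635e-02, -4.02772378e-05]), 'ee_pos': array([ 0.16326889, -0.57675484,  0.23589221]), 'tcp_rot': array([ 9.90509970e-01,  1.37438395e-01, -1.95004274e-05, -8.29085618e-04]), 'wrist_force': array([-0.00411521, -0.01957507,  0.19332612]), 'ft_torque': array([ 0.04712045,  0.03700948, -0.0230163 ]), 'grasp_force': 0.0, 'finger_gap': 0.9999599175054893} 0.014
```

View pics/top0.png

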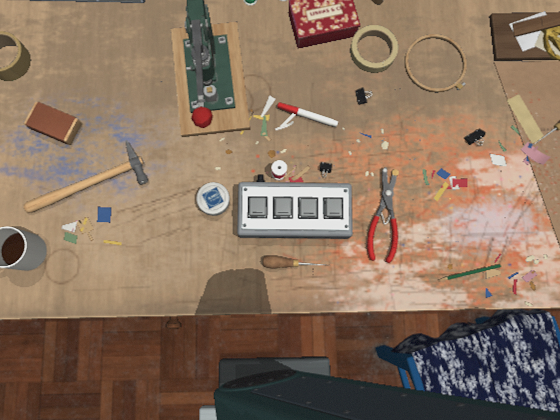

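View pics/scene0.png

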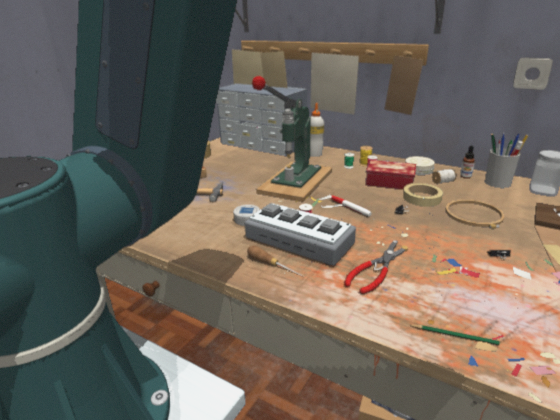

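The top view shows the box spanning px (236–352, 182–237), with the keys at about (257, 283, 309, 335; row 208). The tin is at (212,198), the pliers at (384,220), the awl at (290,263), the spool at (279,168) and the clip at (326,168).

```bash
cat > h.py <<'E'
from cell import *
import cv2, numpy as np
def ray(n,px,z):
    m=camera_model(n);K=m["mtx"];T=m["pose"]
    d=np.linalg.inv(K)@[px[0],px[1],1];d=T[:3,:3]@[d[0],-d[1],-d[2]];o=T[:3,3]
    return o+d*(z-o[2])/d[2]
def proj(n,P):
    m=camera_model(n);T=m["pose"];c=T[:3,:3].T@(np.array(P)-T[:3,3]);u=m["mtx"]@[c[0],-c[1],-c[2]];return u[:2]/u[2]
E
python3 - <<'E'
from h import *
im=cv2.imread("pics/top0.png");r=im[175:245,228:360]
cv2.imwrite("pics/crop.png",cv2.resize(r,None,fx=6,fy=6,interpolation=cv2.INTER_CUBIC)[:600,:800])
m=(r.min(2)>195).astype(np.uint8)
cs,h=cv2.findContours(m,cv2.RETR_CCOMP,cv2.CHAIN_APPROX_NONE)
for i,c in enumerate(cs):
    if cv2.contourArea(c)<150: continue
    (cx,cy),wh,a=cv2.minAreaRect(c);print(h[0][i][3],cx+228,cy+175,wh,a,ray("top",(cx+228,cy+175),.056 if h[0][i][3]<0 else .062))
E
```

```text
-1 295.1573944091797 207.6495132446289 (106.1635971069336, 41.88365936279297) 0.6510604023933411 [ 0.5298141  -0.03450929  0.056     ]
1 332.5 208.0 (23.0, 24.0) -0.0 [ 0.52674385 -0.10773376  0.062     ]
1 307.5 207.5 (23.0, 23.0) 0.0 [ 0.52859521 -0.05844533  0.062     ]
1 282.5 207.0 (23.0, 24.0) 0.0 [ 0.53044452 -0.00921154  0.062     ]
1 257.0 207.0 (22.0, 24.0) 0.0 [0.53130825 0.04096579 0.062     ]
```

View pics/crop.png

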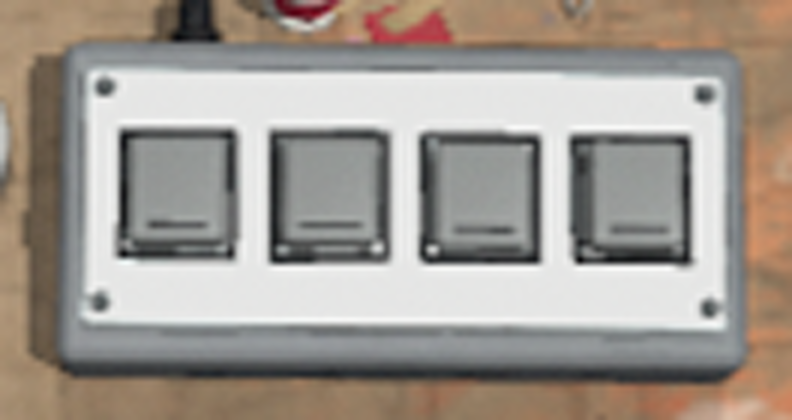

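The crop confirms four keys on the white plate, with screw corners at crop (104,87), (704,94), (99,302) and (710,308). The box centre comes out at about (0.5295, -0.0345) with a yaw of about -1.8°. The measured key pitch is 49.5 mm against 50 mm stated, so the estimate holds. I'll turn the tool in line with the box, shut the fingers, and go above the left key.

>>> {"name": "step_arm", "arguments": {
  "motion": [
    {"az":0.0245,"claw":1},
    {"az":0.0245,"claw":1},
    {"az":0.0245,"claw":1},
    {"az":0.0245,"claw":1},
    {"dx":0.06,"dy":-0.1,"claw":1},
    {"dx":0.1166,"dy":-0.2093,"claw":1},
    {"dx":0.1166,"dy":-0.2093,"claw":1},
    {"dx":0.1166,"dy":-0.2093,"claw":1},
    {"dx":0.1166,"dy":-0.2093,"claw":1},
    {"dx":0.1166,"dy":-0.2093,"claw":1},
    {"dx":0.1166,"dy":-0.2093,"claw":1},
    {"dx":0.1166,"dy":-0.2093,"claw":1},
    {"dx":0.1166,"dy":-0.2093,"claw":1},
    {"dx":0.1166,"dy":-0.2093,"claw":1},
    {"dx":0.1166,"dy":-0.2093,"claw":1},
    {"dx":0.1166,"dy":-0.2093,"claw":1},
    {"dx":0.1166,"dy":-0.2093,"claw":1},
    {"dx":0.1166,"dy":-0.2093,"claw":1},
    {"dx":0.1166,"dy":-0.2093,"claw":1},
    {"dx":0.1166,"dy":-0.2093,"claw":1}
  ]
}}

```text
validation failed for argument at $.mo...
```

>>> {"name": "step_arm", "arguments": {
  "motion": [
    {"dx":0,"dy":0,"dz":0,"ax":0,"ay":0,"az":0.0245,"claw":1},
    {"dx":0,"dy":0,"dz":0,"ax":0,"ay":0,"az":0.0245,"claw":1},
    {"dx":0,"dy":0,"dz":0,"ax":0,"ay":0,"az":0.0245,"claw":1},
    {"dx":0,"dy":0,"dz":0,"ax":0,"ay":0,"az":0.0245,"claw":1}
  ]
}}

```text
time: 0.43
ee_pos: [0.1633, -0.5769, 0.2361]
tcp_rot: [1.0, -0.018, -0.0, -0.001]
wrist_force: [-0.5, -0.3, -0.2]
finger_gap: 0.738
grasp_force: 0.0
```

>>> {"name": "step_arm", "arguments": {
  "motion": [
    {"dx":0.06,"dy":-0.1,"dz":0,"ax":0,"ay":0,"az":0,"claw":1},
    {"dx":0.1166,"dy":-0.21,"dz":0,"ax":0,"ay":0,"az":0,"claw":1},
    {"dx":0.1166,"dy":-0.21,"dz":0,"ax":0,"ay":0,"az":0,"claw":1},
    {"dx":0.1166,"dy":-0.21,"dz":0,"ax":0,"ay":0,"az":0,"claw":1},
    {"dx":0.1166,"dy":-0.21,"dz":0,"ax":0,"ay":0,"az":0,"claw":1},
    {"dx":0.1166,"dy":-0.21,"dz":0,"ax":0,"ay":0,"az":0,"claw":1},
    {"dx":0.1166,"dy":-0.21,"dz":0,"ax":0,"ay":0,"az":0,"claw":1},
    {"dx":0.1166,"dy":-0.21,"dz":0,"ax":0,"ay":0,"az":0,"claw":1},
    {"dx":0.1166,"dy":-0.21,"dz":0,"ax":0,"ay":0,"az":0,"claw":1},
    {"dx":0.1166,"dy":-0.21,"dz":0,"ax":0,"ay":0,"az":0,"claw":1},
    {"dx":0.1166,"dy":-0.21,"dz":0,"ax":0,"ay":0,"az":0,"claw":1},
    {"dx":0.1166,"dy":-0.21,"dz":0,"ax":0,"ay":0,"az":0,"claw":1},
    {"dx":0.1166,"dy":-0.21,"dz":0,"ax":0,"ay":0,"az":0,"claw":1},
    {"dx":0.1166,"dy":-0.21,"dz":0,"ax":0,"ay":0,"az":0,"claw":1},
    {"dx":0.1166,"dy":-0.21,"dz":0,"ax":0,"ay":0,"az":0,"claw":1},
    {"dx":0.1166,"dy":-0.21,"dz":0,"ax":0,"ay":0,"az":0,"claw":1},
    {"dx":0.1166,"dy":-0.21,"dz":0,"ax":0,"ay":0,"az":0,"claw":1},
    {"dx":0.1166,"dy":-0.21,"dz":0,"ax":0,"ay":0,"az":0,"claw":1},
    {"dx":0.1166,"dy":-0.21,"dz":0,"ax":0,"ay":0,"az":0,"claw":1},
    {"dx":0.1166,"dy":-0.21,"dz":0,"ax":0,"ay":0,"az":0,"claw":1}
  ]
}}

```text
time: 2.1
ee_pos: [0.5245, 0.0268, 0.2364]
tcp_rot: [1.0, -0.016, -0.0, -0.0]
wrist_force: [0.8, -0.6, 1.1]
finger_gap: 0.003
grasp_force: 0.0
```

>>> {"name": "step_arm", "arguments": {
  "motion": [
    {"dx":0.047,"dy":-0.088,"dz":0.1,"ax":0,"ay":0,"az":0,"claw":1},
    {"dx":0,"dy":0,"dz":0.17,"ax":0,"ay":0,"az":0,"claw":1},
    {"dx":0,"dy":0,"dz":0.17,"ax":0,"ay":0,"az":0,"claw":1},
    {"dx":0,"dy":0,"dz":0.17,"ax":0,"ay":0,"az":0,"claw":1},
    {"dx":0,"dy":0,"dz":0.17,"ax":0,"ay":0,"az":0,"claw":1},
    {"dx":0,"dy":0,"dz":0.1,"ax":0,"ay":0,"az":0,"claw":1},
    {"dx":0,"dy":0,"dz":0.05,"ax":0,"ay":0,"az":0,"claw":1},
    {"dx":0,"dy":0,"dz":0,"ax":0,"ay":0,"az":0,"claw":1},
    {"dx":0,"dy":0,"dz":0,"ax":0,"ay":0,"az":0,"claw":1},
    {"dx":0,"dy":0,"dz":0,"ax":0,"ay":0,"az":0,"claw":1}
  ]
}}

```text
time: 2.93
ee_pos: [0.5326, 0.0378, 0.0982]
tcp_rot: [1.0, -0.016, 0.001, -0.0]
wrist_force: [0.0, -0.2, -0.3]
finger_gap: 0.006
grasp_force: 0.0
```

Run:
```python
from h import *
for n in ("scene","top"):
    f=grab_frame(n)[:,:,::-1]
    s=(slice(170,270),slice(220,370)) 
    cv2.imwrite(f"pics/{n}1.png",cv2.resize(f[s],None,fx=5,fy=5,interpolation=cv2.INTER_CUBIC))
s=sense();print(s["ee_pos"],s["wrist_force"],s["time"])
for y in (.075,.025,-.025,-.075):
    P=np.array([.5295+.031*y,-.0345+y,.07]);print(P,proj("scene",P))
```

```text
[0.53269118 0.03783562 0.09840571] [ 0.42559938 -0.13653172 -0.02489647] 3.0333
[0.531825 0.0405   0.07    ] [269.39440213 206.93317159]
[ 0.530275 -0.0095    0.07    ] [287.87558771 211.98845884]
[ 0.528725 -0.0595    0.07    ] [307.40727609 217.33109744]
[ 0.527175 -0.1095    0.07    ] [328.08165599 222.98630439]
```

View pics/scene1.png

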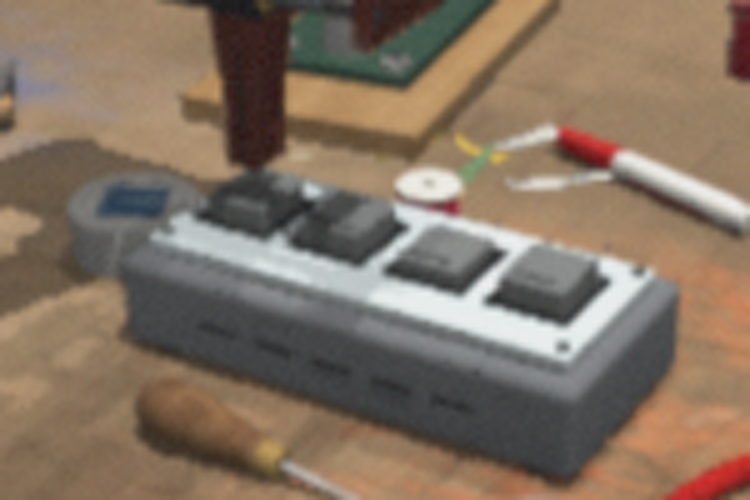

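The fingertip hangs over the left key, with its tip at crop (255,165). The predicted key-top centre is at crop (247,185). Now I'll lower it gently.

>>> {"name": "step_arm", "arguments": {
  "motion": [
    {"dx":0,"dy":-0.015,"dz":0.04,"ax":0,"ay":0,"az":0,"claw":1},
    {"dx":0,"dy":0,"dz":0.03,"ax":0,"ay":0,"az":0,"claw":1},
    {"dx":0,"dy":0,"dz":0.02,"ax":0,"ay":0,"az":0,"claw":1},
    {"dx":0,"dy":0,"dz":0,"ax":0,"ay":0,"az":0,"claw":1},
    {"dx":0,"dy":0,"dz":0,"ax":0,"ay":0,"az":0,"claw":1}
  ]
}}

```text
time: 3.45
ee_pos: [0.5317, 0.0403, 0.0835]
tcp_rot: [1.0, -0.016, -0.0, -0.0]
wrist_force: [-0.5, 0.1, 1.9]
finger_gap: 0.006
grasp_force: 0.9
```

>>> {"name": "step_arm", "arguments": {
  "motion": [
    {"dx":0,"dy":0,"dz":0.007,"ax":0,"ay":0,"az":0,"claw":1},
    {"dx":0,"dy":0,"dz":0,"ax":0,"ay":0,"az":0,"claw":1}
  ]
}}

```text
time: 3.62
ee_pos: [0.5317, 0.0403, 0.0826]
tcp_rot: [1.0, -0.016, -0.0, -0.0]
wrist_force: [0.1, 1.1, 1.6]
finger_gap: 0.006
grasp_force: 1.1
```

Contact at a tip height of about 69.5 mm with about 1.9 N, so the left key is up. On to the second.

>>> {"name": "step_arm", "arguments": {
  "motion": [
    {"dx":0,"dy":0,"dz":-0.1,"ax":0,"ay":0,"az":0,"claw":1},
    {"dx":0,"dy":0.11,"dz":0,"ax":0,"ay":0,"az":0,"claw":1},
    {"dx":0,"dy":0.113,"dz":0,"ax":0,"ay":0,"az":0,"claw":1},
    {"dx":0,"dy":0.11,"dz":0,"ax":0,"ay":0,"az":0,"claw":1},
    {"dx":0,"dy":0,"dz":0.04,"ax":0,"ay":0,"az":0,"claw":1},
    {"dx":0,"dy":0,"dz":0.04,"ax":0,"ay":0,"az":0,"claw":1},
    {"dx":0,"dy":0,"dz":0.016,"ax":0,"ay":0,"az":0,"claw":1},
    {"dx":0,"dy":0,"dz":0,"ax":0,"ay":0,"az":0,"claw":1},
    {"dx":0,"dy":0,"dz":0,"ax":0,"ay":0,"az":0,"claw":1}
  ]
}}

```text
time: 4.37
ee_pos: [0.5297, -0.0092, 0.0829]
tcp_rot: [1.0, -0.016, -0.001, -0.0]
wrist_force: [-0.7, -0.8, 1.3]
finger_gap: 0.004
grasp_force: 1.0
```

>>> {"name": "step_arm", "arguments": {
  "motion": [
    {"dx":0,"dy":0,"dz":0.005,"ax":0,"ay":0,"az":0,"claw":1},
    {"dx":0,"dy":0,"dz":0,"ax":0,"ay":0,"az":0,"claw":1}
  ]
}}

```text
time: 4.53
ee_pos: [0.5298, -0.0092, 0.0824]
tcp_rot: [1.0, -0.016, -0.0, -0.0]
wrist_force: [-0.8, -0.7, 2.4]
finger_gap: 0.005
grasp_force: 1.2
```

>>> {"name": "step_arm", "arguments": {
  "motion": [
    {"dx":0,"dy":0,"dz":-0.1,"ax":0,"ay":0,"az":0,"claw":1},
    {"dx":0,"dy":0.11,"dz":0,"ax":0,"ay":0,"az":0,"claw":1},
    {"dx":0,"dy":0.113,"dz":0,"ax":0,"ay":0,"az":0,"claw":1},
    {"dx":0,"dy":0.11,"dz":0,"ax":0,"ay":0,"az":0,"claw":1},
    {"dx":0,"dy":0,"dz":0.04,"ax":0,"ay":0,"az":0,"claw":1},
    {"dx":0,"dy":0,"dz":0.04,"ax":0,"ay":0,"az":0,"claw":1},
    {"dx":0,"dy":0,"dz":0.013,"ax":0,"ay":0,"az":0,"claw":1},
    {"dx":0,"dy":0,"dz":0,"ax":0,"ay":0,"az":0,"claw":1},
    {"dx":0,"dy":0,"dz":0,"ax":0,"ay":0,"az":0,"claw":1}
  ]
}}

```text
time: 5.28
ee_pos: [0.5281, -0.0588, 0.0831]
tcp_rot: [1.0, -0.016, -0.001, -0.0]
wrist_force: [-0.3, 0.7, 0.4]
finger_gap: 0.007
grasp_force: 0.0
```

The second key is up, with 2.4 N. At the same height the third gives no contact, so it may be the latched one. I'll lower in small steps.

>>> {"name": "step_arm", "arguments": {
  "motion": [
    {"dx":0,"dy":0,"dz":0.007,"ax":0,"ay":0,"az":0,"claw":1},
    {"dx":0,"dy":0,"dz":0,"ax":0,"ay":0,"az":0,"claw":1}
  ]
}}

```text
time: 5.45
ee_pos: [0.5286, -0.0592, 0.0824]
tcp_rot: [1.0, -0.016, -0.0, -0.0]
wrist_force: [-0.0, -0.0, -0.6]
finger_gap: 0.004
grasp_force: 0.0
```

>>> {"name": "step_arm", "arguments": {
  "motion": [
    {"dx":0,"dy":0,"dz":0.007,"ax":0,"ay":0,"az":0,"claw":1},
    {"dx":0,"dy":0,"dz":0,"ax":0,"ay":0,"az":0,"claw":1}
  ]
}}

```text
time: 5.62
ee_pos: [0.5286, -0.0595, 0.0814]
tcp_rot: [1.0, -0.016, 0.0, -0.0]
wrist_force: [-0.0, -0.2, -0.2]
finger_gap: 0.004
grasp_force: 0.0
```

>>> {"name": "step_arm", "arguments": {
  "motion": [
    {"dx":0,"dy":0,"dz":0.007,"ax":0,"ay":0,"az":0,"claw":1},
    {"dx":0,"dy":0,"dz":0,"ax":0,"ay":0,"az":0,"claw":1}
  ]
}}

```text
time: 5.78
ee_pos: [0.5287, -0.0596, 0.0804]
tcp_rot: [1.0, -0.016, 0.0, -0.0]
wrist_force: [0.0, 0.5, 0.5]
finger_gap: 0.006
grasp_force: 0.4
```

>>> {"name": "step_arm", "arguments": {
  "motion": [
    {"dx":0,"dy":0,"dz":0.005,"ax":0,"ay":0,"az":0,"claw":1},
    {"dx":0,"dy":0,"dz":0,"ax":0,"ay":0,"az":0,"claw":1}
  ]
}}

```text
time: 5.95
ee_pos: [0.5287, -0.0597, 0.0799]
tcp_rot: [1.0, -0.016, 0.0, -0.0]
wrist_force: [-1.2, 2.0, 5.4]
finger_gap: 0.004
grasp_force: 2.3
```

Contact at a tip height of about 66 mm, and stiff, so the third key is the latched one. On to the fourth.

>>> {"name": "step_arm", "arguments": {
  "motion": [
    {"dx":0,"dy":0,"dz":-0.12,"ax":0,"ay":0,"az":0,"claw":1},
    {"dx":0,"dy":0.11,"dz":0,"ax":0,"ay":0,"az":0,"claw":1},
    {"dx":0,"dy":0.113,"dz":0,"ax":0,"ay":0,"az":0,"claw":1},
    {"dx":0,"dy":0.11,"dz":0,"ax":0,"ay":0,"az":0,"claw":1},
    {"dx":0,"dy":0,"dz":0.04,"ax":0,"ay":0,"az":0,"claw":1},
    {"dx":0,"dy":0,"dz":0.04,"ax":0,"ay":0,"az":0,"claw":1},
    {"dx":0,"dy":0,"dz":0.014,"ax":0,"ay":0,"az":0,"claw":1},
    {"dx":0,"dy":0,"dz":0,"ax":0,"ay":0,"az":0,"claw":1},
    {"dx":0,"dy":0,"dz":0,"ax":0,"ay":0,"az":0,"claw":1}
  ]
}}

```text
time: 6.7
ee_pos: [0.5264, -0.1089, 0.0832]
tcp_rot: [1.0, -0.016, -0.001, -0.0]
wrist_force: [-0.8, -0.4, 3.1]
finger_gap: 0.011
grasp_force: 1.0
```

>>> {"name": "step_arm", "arguments": {
  "motion": [
    {"dx":0,"dy":0,"dz":0.006,"ax":0,"ay":0,"az":0,"claw":1},
    {"dx":0,"dy":0,"dz":0,"ax":0,"ay":0,"az":0,"claw":1}
  ]
}}

```text
time: 6.87
ee_pos: [0.5265, -0.109, 0.0825]
tcp_rot: [1.0, -0.016, -0.0, -0.0]
wrist_force: [-1.1, 0.1, 2.6]
finger_gap: 0.006
grasp_force: 1.2
```

The fourth key is up and all four are tapped. Back to the third, to press it to about 7 mm.

>>> {"name": "step_arm", "arguments": {
  "motion": [
    {"dx":0,"dy":0,"dz":-0.1,"ax":0,"ay":0,"az":0,"claw":1},
    {"dx":0,"dy":-0.11,"dz":0,"ax":0,"ay":0,"az":0,"claw":1},
    {"dx":0,"dy":-0.113,"dz":0,"ax":0,"ay":0,"az":0,"claw":1},
    {"dx":0,"dy":-0.11,"dz":0,"ax":0,"ay":0,"az":0,"claw":1},
    {"dx":0,"dy":0,"dz":0.04,"ax":0,"ay":0,"az":0,"claw":1},
    {"dx":0,"dy":0,"dz":0.04,"ax":0,"ay":0,"az":0,"claw":1},
    {"dx":0,"dy":0,"dz":0.03,"ax":0,"ay":0,"az":0,"claw":1},
    {"dx":0,"dy":0,"dz":0.015,"ax":0,"ay":0,"az":0,"claw":1},
    {"dx":0,"dy":0,"dz":0.012,"ax":0,"ay":0,"az":0,"claw":1},
    {"dx":0,"dy":0,"dz":0,"ax":0,"ay":0,"az":0,"claw":1},
    {"dx":0,"dy":0,"dz":0,"ax":0,"ay":0,"az":0,"claw":1}
  ]
}}

```text
time: 7.78
ee_pos: [0.5284, -0.0598, 0.0771]
tcp_rot: [1.0, -0.017, -0.0, -0.0]
wrist_force: [-1.9, 3.8, 4.9]
finger_gap: 0.004
grasp_force: 2.7
```

>>> {"name": "step_arm", "arguments": {
  "motion": [
    {"dx":0,"dy":0,"dz":0.004,"ax":0,"ay":0,"az":0,"claw":1},
    {"dx":0,"dy":0,"dz":0,"ax":0,"ay":0,"az":0,"claw":1},
    {"dx":0,"dy":0,"dz":-0.03,"ax":0,"ay":0,"az":0,"claw":1},
    {"dx":0,"dy":0,"dz":-0.1,"ax":0,"ay":0,"az":0,"claw":1},
    {"dx":0,"dy":0,"dz":0,"ax":0,"ay":0,"az":0,"claw":1},
    {"dx":0,"dy":0,"dz":0,"ax":0,"ay":0,"az":0,"claw":1},
    {"dx":0,"dy":0,"dz":0.085,"ax":0,"ay":0,"az":0,"claw":1},
    {"dx":0,"dy":0,"dz":0,"ax":0,"ay":0,"az":0,"claw":1},
    {"dx":0,"dy":0,"dz":0,"ax":0,"ay":0,"az":0,"claw":1}
  ]
}}

```text
time: 8.53
ee_pos: [0.5282, -0.06, 0.0825]
tcp_rot: [1.0, -0.016, -0.001, -0.0]
wrist_force: [-0.5, -1.1, 1.6]
finger_gap: 0.007
grasp_force: 1.1
```

The third key now makes contact at about 68.5 mm, where nothing touched before, so it has sprung up. I'll withdraw upwards and check with a picture.

>>> {"name": "step_arm", "arguments": {
  "motion": [
    {"dx":0,"dy":0,"dz":-0.15,"ax":0,"ay":0,"az":0,"claw":1},
    {"dx":0,"dy":0,"dz":-0.2,"ax":0,"ay":0,"az":0,"claw":1},
    {"dx":0,"dy":0,"dz":-0.2,"ax":0,"ay":0,"az":0,"claw":1},
    {"dx":0,"dy":0,"dz":-0.2,"ax":0,"ay":0,"az":0,"claw":1},
    {"dx":0,"dy":0,"dz":0,"ax":0,"ay":0,"az":0,"claw":1},
    {"dx":0,"dy":0,"dz":0,"ax":0,"ay":0,"az":0,"claw":1}
  ]
}}

```text
time: 9.03
ee_pos: [0.5295, -0.06, 0.1973]
tcp_rot: [1.0, -0.016, 0.002, 0.0]
wrist_force: [0.2, 0.0, 0.2]
finger_gap: 0.002
grasp_force: 0.0
```

Run:
```python
from h import *
f=grab_frame("scene")[:,:,::-1][170:270,220:370]
o=cv2.imread("pics/scene0.png")[170:270,220:370]
cv2.imwrite("pics/end.png",cv2.resize(np.vstack([o,f]),None,fx=3,fy=3,interpolation=cv2.INTER_CUBIC))
```

```text
(no output)
```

View pics/end.png

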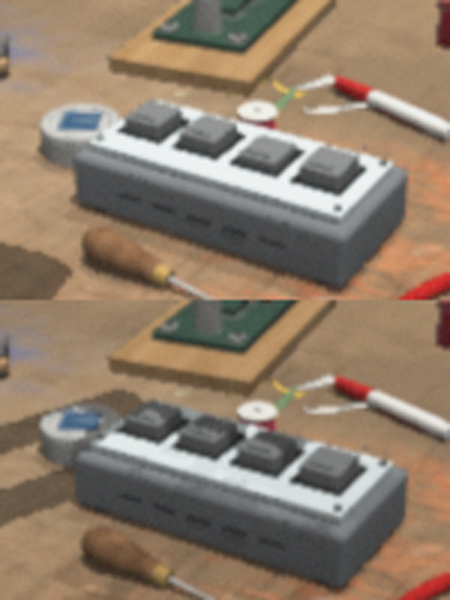

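The top half is before and the bottom half after. The third key, near (268,150) before and (268,450) now, has risen level with the others. The tin, spool and awl have not moved.

```bash
python3 -c "
from cell import order;print(order.sign_off())"
```

```text
the job is handed in; nothing more can be done
None
```

I tapped all four keys from left to right, found the third one latched and pressed it until it let go; by touch and in the last picture all four keys now stand up, and the job is handed in (no verdict was returned).

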